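# Unload fired glaze tests in order

### The job

Unload the four fired test tumblers from the kiln shelf into the four bays of the wooden sample rack, one to a bay and in the same order: the tumbler nearest the robot goes into the rack's nearest bay, the next into the next, and so on to the far end (their place in the row is the only record of the glaze test). Set each one down gently, upright on its bay floor, never dropping it or tipping it over, and leave all four standing there untouched.

Things in the scene. Friction and masses are not known exactly. Their poses are not given: they have to be found in the camera images.
- tumbler_blue: loose test tumbler (open, handleless ceramic cup, 75 mm tall) in cobalt blue glaze with a bare brown foot, about 0.14 kg; outside diameter 42 mm at the foot, 49 to 50 mm from 21 mm up to the rim, wall 3.5 mm. Origin at the centre of its underside, z up along its axis; at the start it stands upright on the blue cookie, somewhere within about 4 mm of its middle
- tumbler_green: loose test tumbler (open, handleless ceramic cup, 75 mm tall) in copper green glaze with a bare brown foot, about 0.14 kg; outside diameter 42 mm at the foot, 49 to 50 mm from 21 mm up to the rim, wall 3.5 mm. Origin at the centre of its underside, z up along its axis; at the start it stands upright on the green cookie, somewhere within about 4 mm of its middle
- tumbler_rust: loose test tumbler (open, handleless ceramic cup, 75 mm tall) in rust red glaze with a bare brown foot, about 0.14 kg; outside diameter 42 mm at the foot, 49 to 50 mm from 21 mm up to the rim, wall 3.5 mm. Origin at the centre of its underside, z up along its axis; at the start it stands upright on the rust cookie, somewhere within about 4 mm of its middle
- tumbler_yellow: loose test tumbler (open, handleless ceramic cup, 75 mm tall) in mustard yellow glaze with a bare brown foot, about 0.14 kg; outside diameter 42 mm at the foot, 49 to 50 mm from 21 mm up to the rim, wall 3.5 mm. Origin at the centre of its underside, z up along its axis; at the start it stands upright on the yellow cookie, somewhere within about 4 mm of its middle
- cookie_blue: kiln cookie: flat pinkish clay disc, 70 mm across, 8 mm thick, spattered with cobalt blue glaze, stuck fast to the kiln shelf under the blue tumbler; it stays there and still shows where that tumbler stood in the row. Origin at the centre of its underside
- cookie_green: kiln cookie: flat pinkish clay disc, 70 mm across, 8 mm thick, spattered with copper green glaze, stuck fast to the kiln shelf under the green tumbler; it stays there and still shows where that tumbler stood in the row. Origin at the centre of its underside
- cookie_rust: kiln cookie: flat pinkish clay disc, 70 mm across, 8 mm thick, spattered with rust red glaze, stuck fast to the kiln shelf under the rust tumbler; it stays there and still shows where that tumbler stood in the row. Origin at the centre of its underside
- cookie_yellow: kiln cookie: flat pinkish clay disc, 70 mm across, 8 mm thick, spattered with mustard yellow glaze, stuck fast to the kiln shelf under the yellow tumbler; it stays there and still shows where that tumbler stood in the row. Origin at the centre of its underside
- kiln_shelf: fixed pale kiln shelf, 430 x 120 mm, its top 55 mm above the table on kiln posts; a small pack of three white cones stands at its far end. Origin on the table under its middle; x runs along the row and points away from the robot (within about 20 degrees). The four cookies stand in a row along it at x about -120, -40, 40 and 120 mm (within 4 mm), y within 6 mm of 0
- sample_rack: fixed plywood sample rack, 340 mm long (364 over the end battens), 96 mm wide, with four open bays in a row. Origin on the table under its middle; x runs along the row and points away from the robot (within about 20 degrees). Bay centres at x = -120, -40, 40, 120 mm, y = 0, each bay 72 mm (x) by 80 mm (y) inside; dark bay floors 27 mm above the table; outer walls reach 49 mm, the dividers between bays (8 mm thick) 45 mm above the table

How it is judged:
By the outcome, as a careful person would: the job done as asked, in the order asked, and still so for the second after the job is handed in, with the robot touching nothing.
It also fails if it takes over 109 s, if anything falls off the work surface, if the arm or the gripper's body presses on something with over 40 N, if the wrist force passes 120 N, or if a joint passes its speed limit or range.

### The arm

A 6-joint arm with a two-finger parallel gripper is mounted at the origin on the work surface. World frame = base frame: x ahead of the robot, y to its left, z up, the work surface at z = 0. Lengths are in m, angles in rad, forces in N, time in s.
With the tool pointing down it reaches from about 0.35 to 0.85 m from the base axis. Payload 8.1 kg.
Tool frame: the origin (TCP) lies at the very end of the fingers, on their centre line; the grasp point (between the pads) lies 19 mm behind it; z points along the fingers, y is the line along which they close (so a half turn about z gives the same grasp; the last joint's range is limited). The gripper opens to 93 mm and grips with 3 to 60 N. Pads are 15 mm wide; open, the fingers measure 128 mm over their backs; the gripper's body (75 mm by 188 mm) begins 65 mm behind the grasp point.
Start: joints at [1.239, 0.13, 1.488, -0, 1.523, -0.085], TCP at [0.147, 0.582, 0.219] pointing down, gripper open.
Joint ranges: [-2.96, 2.96], [-0.89, 2.26], [0.02, 2.5], [-1.34, 4.48], [0, 2.73], [-2.66, 2.66]. Speed limits (rad/s): [2.39, 2.39, 2.79, 3.14, 3.14, 3.14].

### API

Orientations are given as a rotation vector (axis times angle).
In Python, from plant import robot gives the robot as it stands. The module is installed in compiled form; this text tells all that it offers.
- The arm moves only by the tool play_rows, never from a script. Its argument "increments" is text: rows parted by semicolons, each of 5 numbers parted by spaces: the shift along the tool's x, y, z in mm, then the turn about the tool's z in degrees, then the closure, from -1 (fully open) to 1 (shut). In form: dx dy dz yaw claw; .... A call has 1 to 20 rows; each row is the pose to reach, as a shift and turn from the pose commanded when the call began, along the tool's axes at that moment; what a row does not reach only later rows make up. A row lasts 1/10 s, in which the tool goes at most 50 mm and 8.59 degrees, less where a joint would pass 70% of its speed; a pose out of reach is approached as far as the arm can. A call with a gripper value outside its range is refused whole. The fingers move at their own pace and stop on an object; "force" is the grip in N (left out, the last holds). Time passes only in rows, so rows that repeat a pose let the fingers close. It gives the time, the measured TCP pose, the force, the opening and the grip force at its end, in the units of the state.
- robot.read_state(): the state, without advancing time (a new reading comes with each control period).
- robot.read_camera(name): name is "scene" or "top" or "wrist"; returns the picture (480x640x3 uint8, blue, green, red); there is no depth.
- robot.calibration(name): a dict with "vertical_fov" (degrees; the focal length in pixels is half the picture's height over the tangent of half this angle, whatever the lens; pixels are square), "cx", "cy" (the principal point, pixels), "D" ([k1, k2, p1, p2, k3] as OpenCV has them; the pictures are not rectified), "rvec" (rotation vector, rad) and "tvec" (3), from world to camera coordinates, as OpenCV has them. Camera axes: x right, y down, z forward; pixel columns grow to the right and rows downward; lengths in m; the calibration is good to about 2 mm. A picture is of the moment at which its call begins: read the wrist's pose just before it. calibration takes no time and is no camera call; for the wrist camera it gives the pose at the moment of the call.
- robot.close_job(): hands the job in; it is judged then, once.
Trained networks look in the newest picture that a camera, given by its name, has taken for a name from the list of things; names that differ only in an ending like _2 or _b are one class to them, and where a whole thing is asked for, a point or a joint stands for the part that bears it (a point fixed in the world has none). Each returns a list of dicts, best first, with "conf" (0 to 1); they miss things now and then, are a little off and sometimes report something else, mostly with a low value. They report only what shows in the picture. A call takes as long as a camera call.
- robot.recognise(camera, query): "centre" ([x, y, z] in m, in world coordinates, good to about 4 mm: the middle of the surface that is visible of it).
- robot.regions_of(camera, query): "pixels" (480x640 bool, what is visible of it).
- robot.landmark_of(camera, query): "centre" ([x, y, z] in m, in world coordinates, good to about 4 mm: a listed point, or the origin of a listed thing).
The state is a dict: "t": time; "q": joint angles; "dq": joint speeds; "joint_torque": joint torques, N m; "tool_pos": TCP position; "orientation": TCP orientation; "force": force on the tool from outside, world axes, zero at the start; "wrist_torque": the same for the moment, N m; "opening": finger opening in m; "gripper_force": force on a finger pad.
Only numpy, scipy, OpenCV 4.12 (cv2) and the standard library are available. Lean on these libraries where they do the work, as an engineer would, in place of code of your own. Each camera call takes 0.05 s, during which the arm holds its last target. There are 200 camera calls.

## Working session

There is one attempt and no reset: what is moved stays moved. The work goes in short steps, Python scripts to look and compute and a tool call to move; the robot and the scene stay as the last step left them, time stands still between calls to the robot, and variables do not carry over. Pictures are saved under pics/ and viewed, at most 14 in all, crops included, and the job is handed in when it is done.

Besides the shell and the picture viewer there is one more tool, called after ">>>" in YAML: its name, and indented under it one key for each argument. play_rows: Moves the arm, as the interface text tells. Its arguments: {"type":"object","properties":{"increments":{"type":"string"},"force":{"type":"number"}},"required":["increments"]}

```bash
mkdir -p pics
python3 - <<'E'
from plant import robot
import cv2,numpy as np
s=robot.read_state();print(s)
for c in("scene","top","wrist"):
    k=robot.calibration(c);print(c,k)
    cv2.imwrite(f"pics/{c}0.png",robot.read_camera(c))
E
```

```text
{'t': 0.0, 'q': array([ 1.23859545e+00,  1.31122514e-01,  1.48927594e+00, -1.56548331e-05,
        1.52296351e+00, -8.53773398e-02]), 'dq': array([-5.05766518e-04,  6.79273212e-04, -1.00176627e-06, -2.12576290e-03,
       -4.30564970e-04, -1.26912781e-03]), 'joint_torque': array([ 6.33755262e-04, -5.59807241e+01, -4.91780734e+01,  7.69659667e-02,
        3.48845765e-02, -1.69011610e-04]), 'tool_pos': array([0.14638459, 0.58129782, 0.21761235]), 'orientation': array([-3.86681495e-01, -3.11734926e+00,  2.72365135e-03]), 'force': array([-0.09428061,  0.12219971, -0.28601721]), 'wrist_torque': array([-0.01129649,  0.01643893,  0.01078381]), 'gripper_force': 0.0, 'opening': 0.09285564592189417}
scene {'vertical_fov': 53.29798806822862, 'cx': 317.03570159914614, 'cy': 237.90491785889049, 'D': array([-0.05410663,  0.        ,  0.        ,  0.        ,  0.        ]), 'rvec': array([ 1.79179099,  2.03904401, -0.60646553]), 'tvec': array([ 0.08460896, -0.40310248,  1.26578475])}
top {'vertical_fov': 45.3107100428398, 'cx': 320.5101433778198, 'cy': 238.16406991249946, 'D': array([0.06154608, 0.        , 0.        , 0.        , 0.        ]), 'rvec': array([ 2.18461164, -2.1683574 ,  0.04694178]), 'tvec': array([-0.0131885 ,  0.53121501,  0.9399189 ])}
wrist {'vertical_fov': 65.00753182729075, 'cx': 319.7361573884809, 'cy': 230.81096269222684, 'D': array([-0.06791847,  0.        ,  0.        ,  0.        ,  0.        ]), 'rvec': array([-2.27820933, -1.77723642, -0.27025833]), 'tvec': array([-0.5993374 , -0.0359059 ,  0.39171219])}
```

View pics/scene0.png

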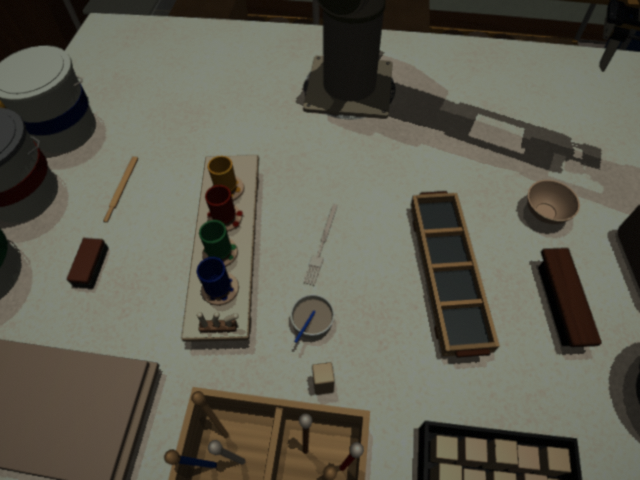

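View pics/top0.png

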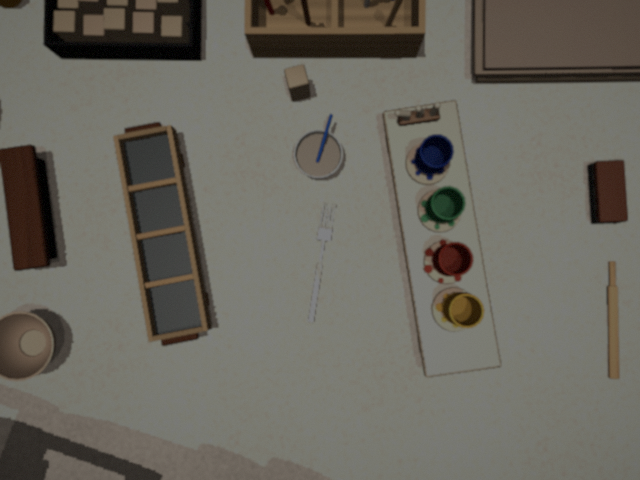

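The row from near to far is yellow, rust, green, blue. In the top view the tumblers sit at about (462,310), (455,259), (445,205) and (434,153), with the shelf on the right. The empty rack is on the left, running from about (146,130) to (180,335).

```bash
cat > h.py <<'E'
from plant import robot
import cv2,numpy as np
from scipy.optimize import least_squares
A=np.arange(0,2*np.pi,np.pi/12); U=np.c_[np.cos(A),np.sin(A)]
def K(c):
    f=240/np.tan(np.radians(c["vertical_fov"]/2)); return np.array([[f,0,c["cx"]],[0,f,c["cy"]],[0,0,1]])
def proj(c,P): return cv2.projectPoints(np.asarray(P,float),c["rvec"],c["tvec"],K(c),c["D"])[0][:,0]
def sup(p): return (p@U.T).max(0)
def mask(cam,q):
    r=robot.regions_of(cam,q)
    if not r: return None
    m=r[0]["pixels"].astype(np.uint8)
    n,l,st,_=cv2.connectedComponentsWithStats(m); i=1+st[1:,4].argmax()
    return r[0]["conf"],np.argwhere(l==i)[:,::-1].astype(float)
def fit(model,x0,views):
    obs=[(c,sup(p)) for c,p in views]
    f=lambda x:np.concatenate([sup(proj(c,model(x)))-o for c,o in obs])
    s=least_squares(f,x0,loss="soft_l1",x_scale=[.01]*3+[.1]*(len(x0)-3)); return s.x,np.sqrt(np.mean(f(s.x)**2))
t=np.linspace(0,2*np.pi,40)
def cup(x): return np.concatenate([np.c_[x[0]+r*np.cos(t),x[1]+r*np.sin(t),0*t+x[2]+h] for r,h in((.021,0),(.0248,.021),(.025,.075))])
def box(L,W,H,x): # x,y,ztop,yaw
    c,s=np.cos(x[3]),np.sin(x[3])
    return [[x[0]+c*a-s*b,x[1]+s*a+c*b,z] for a in(-L/2,L/2) for b in(-W/2,W/2) for z in(x[2],x[2]-H)]
def plan(pos,xdir_yaw):
    """rows shift to put TCP at pos with tool y at world angle xdir_yaw (mod 180)"""
    s=robot.read_state();R=cv2.Rodrigues(s["orientation"])[0]
    d=R.T@(np.array(pos)-s["tool_pos"])*1000
    a=np.arctan2(R[1,1],R[0,1]); e=(xdir_yaw-a+np.pi/2)%np.pi-np.pi/2
    return d.round(1),round(-np.degrees(e),1)
E
python3 - <<'E'
from h import *
cal={c:robot.calibration(c) for c in("top","scene")}
for c in cal: robot.read_camera(c)
g={"yellow":(.45,-.2),"rust":(.52,-.2),"green":(.6,-.2),"blue":(.68,-.2)}
for k,v in g.items():
    vs=[]
    for c in cal:
        m=mask(c,"tumbler_"+k)
        if m: vs.append((cal[c],m[1])); print(k,c,round(m[0],2),len(m[1]),end=' ')
    x,e=fit(cup,[*v,.06],vs); print(x.round(4),round(e,2),[r["centre"] for r in robot.landmark_of("top","tumbler_"+k)[:1]])
for n,mod,x0 in(("sample_rack",lambda x:box(.34,.096,.04,x),[.55,.25,.05,0]),("kiln_shelf",lambda x:box(.43,.12,.015,x),[.55,-.2,.055,0])):
    vs=[(cal[c],mask(c,n)[1]) for c in cal]
    print(n,*[(a.round(4),round(e,2)) for a,e in [fit(mod,x0,vs)]],[r["centre"] for r in robot.landmark_of("top",n)[:1]])
R=cv2.Rodrigues(robot.read_state()["orientation"])[0];print(R.round(3),robot.read_state()["t"])
E
```

```text
yellow top 0.8 1165 yellow scene 0.87 786 [ 0.4217 -0.2202  0.0638] 1.11 [[0.425, -0.2198, 0.0626]]
rust top 0.89 1204 rust scene 0.85 901 [ 0.4949 -0.2079  0.0585] 0.82 [[0.4901, -0.2046, 0.0623]]
green top 0.87 1176 green scene 0.71 978 [ 0.5763 -0.197   0.0605] 0.57 [[0.58, -0.1958, 0.063]]
blue top 0.87 1215 blue scene 0.58 1038 [ 0.6539 -0.1804  0.0605] 0.65 [[0.6545, -0.1801, 0.0626]]
sample_rack (array([0.5365, 0.2515, 0.043 , 0.2007]), np.float64(1.67)) [[0.5357, 0.2487, -0.0011]]
kiln_shelf (array([ 0.5336, -0.2026,  0.0463,  0.1573]), np.float64(0.95)) [[0.5332, -0.2003, 0.0]]
[[-0.97   0.244 -0.   ]
 [ 0.244  0.97  -0.   ]
 [ 0.    -0.    -1.   ]] 1.15
```

View pics/wrist0.png

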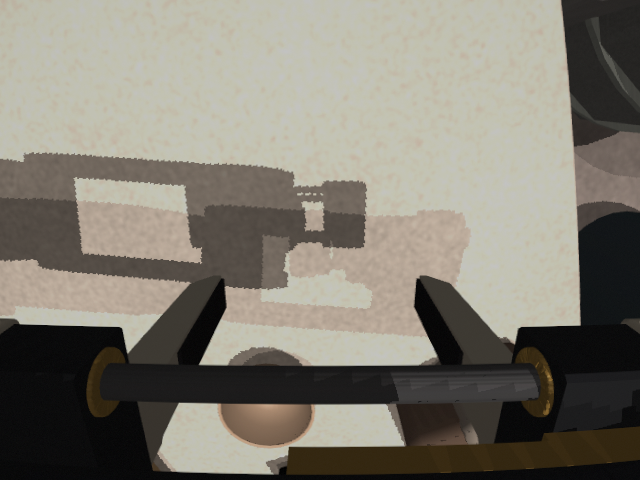

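Run:
```python
from h import *
for c in("wrist","top"):
    k=robot.calibration(c);R=cv2.Rodrigues(k["rvec"])[0];print(c,(-R.T@k["tvec"]).round(3),R.round(2).tolist())
print("rack centre view",plan([.5365,.2515,.2176],.2007+np.pi/2), "yellow",plan([.4217,-.2202,.17],.1573+np.pi/2))
# project rack bay dividers into top
k=robot.calibration("top");im=cv2.imread("pics/top0.png")
x=[.5365,.2515,.047,.2007];c,s=np.cos(x[3]),np.sin(x[3])
def W(a,b,z):return [x[0]+c*a-s*b,x[1]+s*a+c*b,z]
for p in proj(k,[W(a,b,.045) for a in(-84,-76,-4,4,76,84) for a in(a/1000*1,) for b in(-.04,.04)]+[W(a,b,.049) for a in(-.17,.17) for b in(-.048,.048)]):
    cv2.circle(im,(int(round(p[0]*1)),int(round(p[1]))),1,(255,0,255),-1)
for i,(q) in enumerate([(.4217,-.2202,.0638),(.4949,-.2079,.0585),(.5763,-.197,.0605),(.6539,-.1804,.0605)]):
    for h in proj(k,cup([q[0],q[1],.063])): im[int(h[1]+.5),int(h[0]+.5)]=(255,255,255)
a=cv2.resize(im[110:350,100:220],None,fx=2.4,fy=2.4,interpolation=2);b=cv2.resize(im[110:350,380:500],None,fx=2.4,fy=2.4,interpolation=2)
cv2.imwrite("pics/ov.png",np.hstack([a,b]))
```

```text
wrist [0.066 0.602 0.385] [[0.24, 0.97, 0.0], [0.93, -0.23, 0.3], [0.29, -0.07, -0.95]]
top [ 0.468 -0.032  0.973] [[0.01, -1.0, -0.02], [-1.0, -0.01, -0.07], [0.07, 0.02, -1.0]]
rack centre view (array([-458.8, -225. ,    1. ]), np.float64(-25.6)) yellow (array([-462.8, -710.5,   48.6]), np.float64(-23.2))
```

View pics/ov.png

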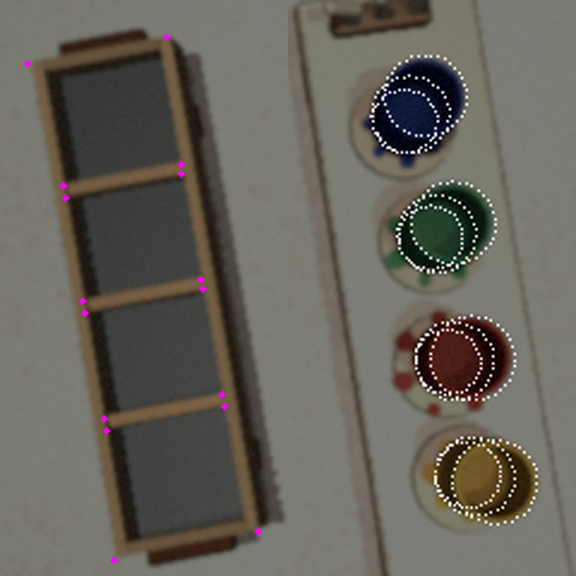

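The overlay shows the cup fits lying on the cups. The rack overlay is about 2 mm off, which I corrected to centre (0.5375, 0.249). I'm moving over to yellow now.

>>> play_rows:
  increments: "-40 -20 0 -2 -1;-80 -40 0 -4 -1;-120 -60 0 -6 -1;-160 -80 0 -8 -1;-200 -100 0 -10 -1;-240 -120 0 -12 -1;-280 -140 0 -14 -1;-320 -160 0 -16 -1;-360 -180 0 -18 -1;-400 -200 0 -20 -1;-440 -220 0 -22 -1;-445 -260 0 -23 -1;-447 -300 0 -23 -1;-449 -340 0 -23 -1;-451 -380 0 -23 -1;-453 -420 0 -23 -1;-455 -460 0 -23 -1;-457 -500 0 -23 -1;-458 -540 0 -23 -1;-459 -580 0 -23 -1"
  force: 15

```text
t: 3.15
tool_pos: [0.4494, -0.0942, 0.2189]
orientation: [-0.243, 3.131, -0.0]
force: [0.5, 0.2, -0.7]
opening: 0.093
gripper_force: 0.0
```

Run:
```python
from h import *
s=robot.read_state();print(s["tool_pos"],plan([.4217,-.2202,.175],.1573+np.pi/2))
```

```text
[ 0.44944174 -0.09417845  0.21889138] (array([  46.9, -120.2,   43.9]), np.float64(-0.1))
```

>>> play_rows:
  increments: "20 -35 0 0 -1;40 -70 0 0 -1;47 -100 0 0 -1;47 -120 0 0 -1;47 -120 0 0 -1;47 -120 0 0 -1"

```text
t: 3.75
tool_pos: [0.4219, -0.2184, 0.2185]
orientation: [0.241, -3.132, -0.001]
force: [-0.6, 1.2, -0.7]
opening: 0.0932
gripper_force: 0.0
```

Run:
```python
from h import *
s=robot.read_state();k=robot.calibration("wrist");im=robot.read_camera("wrist")
for n,(x,y) in {"yellow":(.4217,-.2202),"rust":(.4949,-.2079),"green":(.5763,-.197),"blue":(.6539,-.1804)}.items():
    for p in proj(k,cup([x,y,.063])):
        if 0<p[0]<639 and 0<p[1]<479: im[int(p[1]),int(p[0])]=(255,0,255)
cv2.imwrite("pics/w1.png",im)
print(s["tool_pos"],plan([.4217,-.2202,.095],.1573+np.pi/2))
```

```text
[ 0.42185038 -0.21837243  0.21853648] (array([  0.6,  -2.3, 123.6]), np.float64(-0.1))
```

View pics/w1.png

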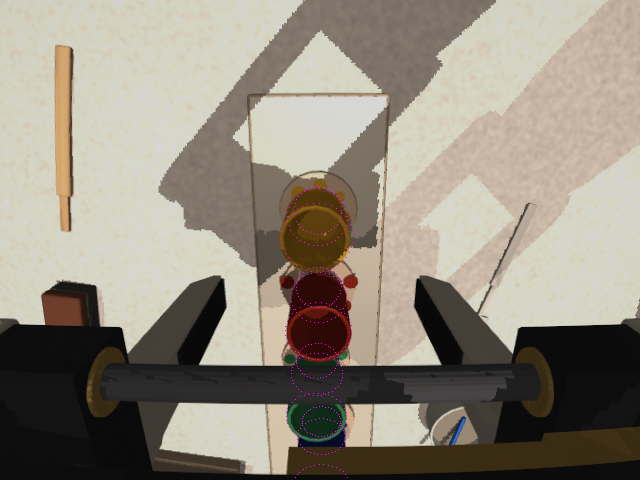

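Run:
```python
from h import *
k=robot.calibration("wrist");im=robot.read_camera("wrist")
for n,v in {"yellow":(.4217,-.2202),"rust":(.4949,-.2079)}.items():
    m=mask("wrist","tumbler_"+n);p=m[1]
    for z in (.063,):
        f=lambda x:cup([x[0],x[1],z]); g=lambda x:f(x)
        x,e=fit(lambda x:cup(x),[*v,.063],[(k,p)])
    pr=proj(k,cup([*v,.063]))
    print(n,m[0],p.min(0),p.max(0),"pred",pr.min(0).round(),pr.max(0).round(),x,e)
print(proj(k,[robot.read_state()["tool_pos"]]),[r["centre"] for r in robot.landmark_of("wrist","tumbler_yellow")])
```

```text
yellow 0.74 [278. 188.] [349. 271.] pred [280. 188.] [353. 272.] [ 0.42207117 -0.22218911  0.0630041 ] 0.3938023309607553
rust 0.57 [285. 271.] [350. 361.] pred [285. 267.] [351. 359.] [ 0.49861109 -0.20772369  0.05992887] 0.753374658135679
[[320.50452256 292.36771629]] [[0.4242, -0.2212, 0.0625]]
```

The wrist view puts the yellow cup at (0.422, -0.2215) with its base at 0.063, which agrees with the earlier fit. Going down.

>>> play_rows:
  increments: "0.5 -3.5 20 0 -1;0.5 -3.5 50 0 -1;0.5 -3.5 80 0 -1;0.5 -3.5 100 0 -1;0.5 -3.5 115 0 -1;0.5 -3.5 123 0 -1;0.5 -3.5 123 0 -1;0.5 -3.5 123 0 -1"

```text
t: 4.8
tool_pos: [0.4225, -0.2221, 0.0964]
orientation: [-0.243, 3.131, -0.001]
force: [0.1, 0.4, 0.2]
opening: 0.093
gripper_force: 0.0
```

>>> play_rows:
  increments: "0 0 0 0 -0.6;0 0 0 0 -0.3;0 0 0 0 0;0 0 0 0 0.2;0 0 0 0 0.4;0 0 0 0 0.4;0 0 0 0 0.4;0 0 0 0 0.4;0 0 0 0 0.4;0 0 0 0 0.4"
  force: 15

```text
t: 5.8
tool_pos: [0.4221, -0.2221, 0.0957]
orientation: [-0.243, 3.132, -0.0]
force: [0.2, -1.0, 0.0]
opening: 0.0492
gripper_force: 15.0
```

>>> play_rows:
  increments: "0 0 -5 0 0.4;0 0 -15 0 0.4;0 0 -28 0 0.4;0 0 -42 0 0.4;0 0 -52 0 0.4;0 0 -56 0 0.4;0 0 -56 0 0.4"

```text
t: 6.5
tool_pos: [0.4226, -0.2224, 0.1527]
orientation: [-0.243, 3.131, -0.002]
force: [-0.0, -0.5, -0.8]
opening: 0.0493
gripper_force: 15.0
```

Run:
```python
from h import *
s=robot.read_state();print(s["opening"],s["force"],plan([.420,.2248,.1515],.203+np.pi/2))
```

```text
0.04925641161868439 [-0.009266   -0.52336762 -0.80068835] (array([-66.3, 442.3,   0.8]), np.float64(-2.8))
```

>>> play_rows:
  increments: "-1 8 0 0 0.4;-4 24 0 0 0.4;-8 48 0 0 0.4;-12 78 0 -1 0.4;-17 110 0 -1 0.4;-22 143 0 -1 0.4;-27 176 0 -1 0.4;-32 209 0 -2 0.4;-37 242 0 -2 0.4;-42 275 0 -2 0.4;-46 308 0 -2 0.4;-51 340 0 -3 0.4;-56 370 0 -3 0.4;-60 397 0 -3 0.4;-63 418 0 -3 0.4;-65 433 0 -3 0.4;-66 440 0 -3 0.4;-66 442 0 -3 0.4;-66 442 0 -3 0.4;-66 442 0 -3 0.4"

```text
t: 8.5
tool_pos: [0.4191, 0.2242, 0.1514]
orientation: [0.324, -3.125, 0.001]
force: [-0.1, -0.8, -1.0]
opening: 0.0493
gripper_force: 15.0
```

Run:
```python
from h import *
s=robot.read_state();k=robot.calibration("wrist");im=robot.read_camera("wrist")
print(plan([.420,.2248,.0605],.203+np.pi/2),s["force"])
x=[.5375,.249,0,.203];c,n=np.cos(x[3]),np.sin(x[3])
W=lambda a,b,z:[x[0]+c*a-n*b,x[1]+n*a+c*b,z]
for p in proj(k,[W(a,b,.047) for a in(-.156,-.084,-.076,-.004,.004,.076,.17,-.17) for b in(-.04,.04)]):
    cv2.circle(im,(int(p[0]),int(p[1])),2,(255,0,255),-1)
cv2.imwrite("pics/w2.png",im)
```

```text
(array([-0.9,  0.5, 91. ]), np.float64(0.2)) [-0.06255706 -0.77227939 -1.02453151]
```

View pics/w2.png

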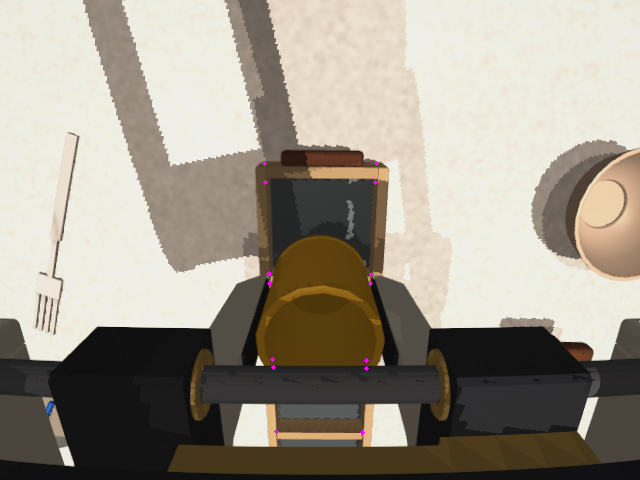

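The rack overlay matches: the near inner wall is at row ~181, and the side walls are at columns ~267 and ~377. Lowering yellow.

>>> play_rows:
  increments: "-1 0 10 0 0.4;-1 0 28 0 0.4;-1 0 48 0 0.4;-1 0 64 0 0.4;-1 0 75 0 0.4;-1 0 82 0 0.4;-1 0 86 0 0.4;-1 0 88 0 0.4;-1 0 89 0 0.4;-1 0 90 0 0.4;-1 0 90.5 0 0.4;-1 0 90.5 0 0.4;-1 0 90.5 0 0.4"

```text
t: 9.85
tool_pos: [0.4203, 0.2251, 0.0613]
orientation: [-0.325, 3.124, 0.0]
force: [-0.4, -0.2, -0.8]
opening: 0.0493
gripper_force: 15.0
```

>>> play_rows:
  increments: "0 0 0.5 0 0.4;0 0 1 0 0.4;0 0 1 0 0.4"

```text
t: 10.15
tool_pos: [0.4201, 0.225, 0.06]
orientation: [0.325, -3.125, 0.0]
force: [0.7, -0.1, -1.3]
opening: 0.0493
gripper_force: 15.0
```

>>> play_rows:
  increments: "0 0 0.3 0 0.4;0 0 0.6 0 0.4;0 0 0.6 0 0.4"

```text
t: 10.45
tool_pos: [0.4203, 0.225, 0.0597]
orientation: [-0.325, 3.125, 0.0]
force: [-0.2, -0.7, 0.4]
opening: 0.0493
gripper_force: 15.0
```

>>> play_rows:
  increments: "0 0 0.3 0 0.4;0 0 0.6 0 0.4;0 0 0.6 0 0.4"

```text
t: 10.75
tool_pos: [0.4207, 0.2252, 0.0597]
orientation: [-0.325, 3.124, 0.0]
force: [-1.6, -1.5, 5.8]
opening: 0.0496
gripper_force: 15.0
```

Contact came at TCP z = 0.0597, as predicted. Releasing and rising.

>>> play_rows:
  increments: "0 0 -0.5 0 0;0 0 -0.5 0 -0.3;0 0 -0.5 0 -0.6;0 0 -0.5 0 -0.9;0 0 -0.5 0 -1;0 0 -0.5 0 -1;0 0 -15 0 -1;0 0 -40 0 -1;0 0 -70 0 -1;0 0 -100 0 -1;0 0 -110 0 -1;0 0 -110 0 -1"

```text
t: 11.95
tool_pos: [0.4215, 0.2256, 0.1714]
orientation: [-0.324, 3.121, 0.002]
force: [-0.1, -0.4, -0.9]
opening: 0.0929
gripper_force: 0.0
```

Run:
```python
from h import *
s=robot.read_state();print(s["opening"],plan([.497,-.208,.18],.1573+np.pi/2))
```

```text
0.09290506113457074 (array([  15.2, -439.8,   -9. ]), np.float64(2.8))
```

>>> play_rows:
  increments: "0 -15 -5 0 -1;1 -45 -9 0 -1;3 -85 -9 0 -1;4 -125 -9 1 -1;6 -165 -9 1 -1;7 -205 -9 1 -1;9 -245 -9 1 -1;10 -285 -9 2 -1;12 -325 -9 2 -1;13 -365 -9 2 -1;14 -400 -9 3 -1;15 -425 -9 3 -1;15 -438 -9 3 -1;15 -440 -9 3 -1;15 -440 -9 3 -1;15 -440 -9 3 -1"

```text
t: 13.55
tool_pos: [0.4958, -0.2073, 0.1776]
orientation: [0.244, -3.132, -0.001]
force: [0.3, -0.7, 0.5]
opening: 0.0929
gripper_force: 0.0
```

```bash
cat > look.py <<'E'
import sys
from h import *
n,x0,y0,bx,by=sys.argv[1],*map(float,sys.argv[2:6])
k=robot.calibration("wrist");robot.read_camera("wrist")
m=mask("wrist","tumbler_"+n)
if m:
    print(n,m[0],m[1].min(0),m[1].max(0)); x,e=fit(cup,[x0,y0,.063],[(k,m[1])]); print("fit",x.round(4),round(e,2))
print("plan to prior",plan([x0,y0,.0955],.1573+np.pi/2))
im=robot.read_camera("top");kt=robot.calibration("top")
for q in sys.argv[6:]:
    l=robot.landmark_of("top","tumbler_"+q)[:1];m=mask("top","tumbler_"+q)
    x,e=fit(cup,[bx,by,.027],[(kt,m[1])]);print(q,l,x.round(4),round(e,2))
cv2.imwrite("pics/top_%s.png"%n,cv2.resize(im[100:360,90:350],None,fx=2.2,fy=2.2))
E
python3 look.py rust .497 -.208 .42 .225 yellow
```

```text
rust 0.97 [277. 200.] [360. 300.]
fit [ 0.4967 -0.2079  0.0618] 0.63
plan to prior (array([-0.9, -0.6, 82.5]), np.float64(-0.1))
yellow [] [0.4187 0.2329 0.0031] 0.32
```

View pics/top_rust.png

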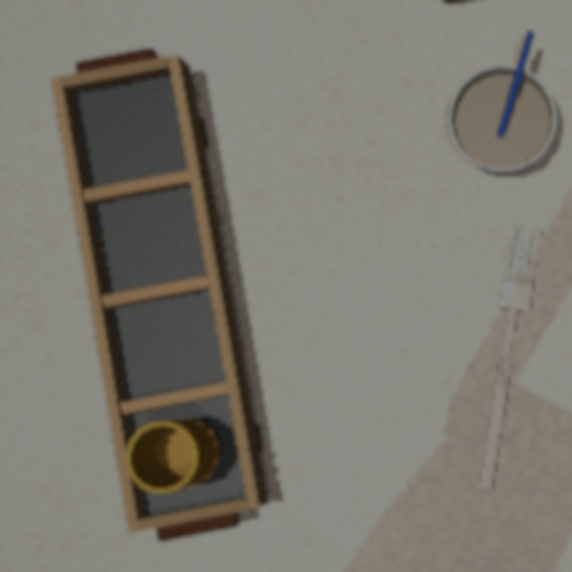

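Yellow stands upright in the nearest bay, with its rim at about (163,457) in the crop. Grasping rust next.

>>> play_rows:
  increments: "-0.8 -0.6 15 0 -1;-0.8 -0.6 40 0 -1;-0.8 -0.6 62 0 -1;-0.8 -0.6 76 0 -1;-0.8 -0.6 82 0 -1;-0.8 -0.6 82 0 -1;-0.8 -0.6 82 0 -0.6;-0.8 -0.6 82 0 -0.3;-0.8 -0.6 82 0 0;-0.8 -0.6 82 0 0.2;-0.8 -0.6 82 0 0.4;-0.8 -0.6 82 0 0.4;-0.8 -0.6 82 0 0.4;-0.8 -0.6 82 0 0.4;-0.8 -0.6 82 0 0.4"

```text
t: 15.3
tool_pos: [0.4968, -0.209, 0.096]
orientation: [-0.243, 3.132, 0.0]
force: [0.4, 1.0, 1.9]
opening: 0.0489
gripper_force: 15.0
```

>>> play_rows:
  increments: "0 0 -5 0 0.4;0 0 -15 0 0.4;0 0 -28 0 0.4;0 0 -42 0 0.4;0 0 -52 0 0.4;0 0 -58 0 0.4;0 0 -58 0 0.4"

```text
t: 16.0
tool_pos: [0.4975, -0.2096, 0.1555]
orientation: [-0.242, 3.13, -0.002]
force: [-0.3, 0.1, -1.6]
opening: 0.0487
gripper_force: 15.0
```

Run:
```python
from h import *
s=robot.read_state();print(s["opening"],s["force"],plan([.4983,.2409,.1535],.203+np.pi/2))
```

```text
0.048727776532368546 [-0.2860407   0.07753228 -1.60578701] (array([-70.1, 445. ,   1.5]), np.float64(-2.8))
```

>>> play_rows:
  increments: "-1 8 0 0 0.4;-4 24 0 0 0.4;-8 48 0 0 0.4;-12 78 0 -1 0.4;-17 110 0 -1 0.4;-22 143 0 -1 0.4;-27 176 0 -1 0.4;-32 209 0 -2 0.4;-38 242 0 -2 0.4;-43 275 0 -2 0.4;-48 308 0 -2 0.4;-53 340 0 -3 0.4;-58 370 0 -3 0.4;-63 398 0 -3 0.4;-66 420 0 -3 0.4;-69 436 0 -3 0.4;-70 443 0 -3 0.4;-70 445 0 -3 0.4;-70 445 0 -3 0.4;-70 445 0 -3 0.4"

```text
t: 18.0
tool_pos: [0.4975, 0.2405, 0.1539]
orientation: [0.323, -3.125, 0.001]
force: [0.2, -0.7, -1.8]
opening: 0.0489
gripper_force: 15.0
```

Run:
```python
from h import *
print(plan([.4983,.2409,.061],.203+np.pi/2))
```

```text
(array([-0.9,  0.3, 92.9]), np.float64(0.2))
```

>>> play_rows:
  increments: "-1 0 10 0 0.4;-1 0 28 0 0.4;-1 0 48 0 0.4;-1 0 66 0 0.4;-1 0 77 0 0.4;-1 0 84 0 0.4;-1 0 88 0 0.4;-1 0 90 0 0.4;-1 0 91 0 0.4;-1 0 92 0 0.4;-1 0 92.5 0 0.4;-1 0 92.5 0 0.4;-1 0 92.5 0 0.4"

```text
t: 19.3
tool_pos: [0.4985, 0.2416, 0.0616]
orientation: [-0.325, 3.125, 0.0]
force: [-0.0, -0.8, -1.8]
opening: 0.0491
gripper_force: 15.0
```

>>> play_rows:
  increments: "0 0 0.5 0 0.4;0 0 0.8 0 0.4;0 0 0.8 0 0.4"

```text
t: 19.6
tool_pos: [0.4984, 0.2415, 0.0606]
orientation: [0.324, -3.125, 0.0]
force: [0.5, 0.1, -0.2]
opening: 0.0493
gripper_force: 15.0
```

>>> play_rows:
  increments: "0 0 0.3 0 0.4;0 0 0.6 0 0.4;0 0 0.6 0 0.4"

```text
t: 19.9
tool_pos: [0.4985, 0.2416, 0.0601]
orientation: [-0.325, 3.125, 0.0]
force: [-1.3, -0.6, -0.8]
opening: 0.0489
gripper_force: 15.0
```

>>> play_rows:
  increments: "0 0 0.3 0 0.4;0 0 0.6 0 0.4;0 0 0.6 0 0.4"

```text
t: 20.2
tool_pos: [0.4988, 0.2418, 0.06]
orientation: [-0.325, 3.124, 0.0]
force: [-1.8, 1.3, 4.6]
opening: 0.0489
gripper_force: 15.0
```

>>> play_rows:
  increments: "0 0 -0.5 0 0;0 0 -0.5 0 -0.3;0 0 -0.5 0 -0.6;0 0 -0.5 0 -0.9;0 0 -0.5 0 -1;0 0 -0.5 0 -1;0 0 -15 0 -1;0 0 -40 0 -1;0 0 -70 0 -1;0 0 -100 0 -1;0 0 -118 0 -1;0 0 -118 0 -1"

```text
t: 21.4
tool_pos: [0.5007, 0.2424, 0.1823]
orientation: [-0.324, 3.118, 0.003]
force: [0.7, 0.8, 0.7]
opening: 0.093
gripper_force: 0.0
```

Run:
```python
from h import *
s=robot.read_state();print(s["opening"],plan([.5765,-.197,.18],.1573+np.pi/2))
```

```text
0.0929730261762829 (array([  16.1, -445.6,    1.7]), np.float64(2.8))
```

>>> play_rows:
  increments: "0 -15 0 0 -1;1 -45 0 0 -1;3 -85 0 0 -1;4 -125 0 1 -1;6 -165 0 1 -1;7 -205 0 1 -1;9 -245 0 1 -1;10 -285 0 2 -1;12 -325 0 2 -1;13 -365 0 2 -1;14 -400 0 3 -1;15 -428 0 3 -1;16 -442 0 3 -1;16 -446 0 3 -1;16 -446 0 3 -1;16 -446 0 3 -1"

```text
t: 23.0
tool_pos: [0.5741, -0.197, 0.177]
orientation: [0.244, -3.131, -0.001]
force: [0.6, -0.9, 0.3]
opening: 0.0928
gripper_force: 0.0
```

```bash
python3 look.py green .5765 -.197 .498 .241 rust yellow
```

```text
green 0.64 [277. 204.] [359. 306.]
fit [ 0.5782 -0.1975  0.0622] 0.67
plan to prior (array([-2. , -0.4, 82. ]), np.float64(-0.1))
rust [{'centre': [0.4936, 0.2426, 0.0287], 'conf': 0.62}] [ 0.4979  0.2569 -0.0171] 0.46
yellow [{'centre': [0.4219, 0.2248, 0.0275], 'conf': 0.95}] [0.4181 0.2321 0.0034] 0.49
```

View pics/top_green.png

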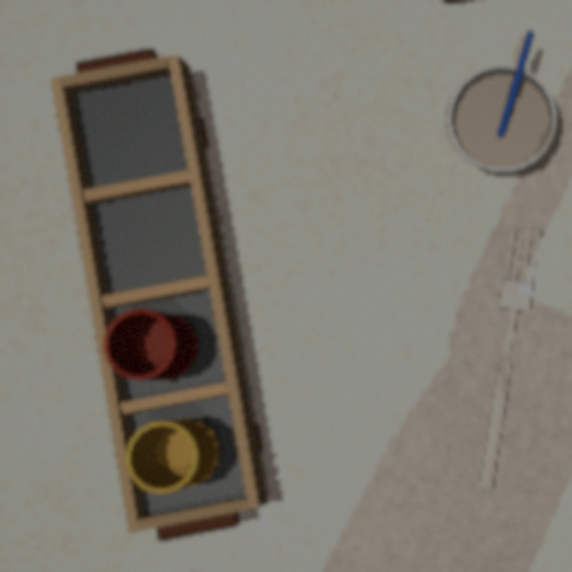

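Rust (143,344) and yellow (163,457) both stand upright in their bays. Grasping green.

>>> play_rows:
  increments: "-3 -0.7 15 0 -1;-3 -0.7 40 0 -1;-3 -0.7 62 0 -1;-3 -0.7 76 0 -1;-3 -0.7 82 0 -1;-3 -0.7 82 0 -1;-3 -0.7 82 0 -0.6;-3 -0.7 82 0 -0.3;-3 -0.7 82 0 0;-3 -0.7 82 0 0.2;-3 -0.7 82 0 0.4;-3 -0.7 82 0 0.4;-3 -0.7 82 0 0.4;-3 -0.7 82 0 0.4;-3 -0.7 82 0 0.4"

```text
t: 24.85
tool_pos: [0.5776, -0.1984, 0.0956]
orientation: [-0.243, 3.132, 0.0]
force: [-0.2, 0.6, 1.5]
opening: 0.048
gripper_force: 15.0
```

>>> play_rows:
  increments: "0 0 -5 0 0.4;0 0 -15 0 0.4;0 0 -28 0 0.4;0 0 -42 0 0.4;0 0 -52 0 0.4;0 0 -58 0 0.4;0 0 -58 0 0.4"

```text
t: 25.55
tool_pos: [0.5783, -0.1988, 0.1551]
orientation: [-0.242, 3.13, -0.002]
force: [-0.3, 0.1, -1.2]
opening: 0.0483
gripper_force: 15.0
```

Run:
```python
from h import *
s=robot.read_state();print(s["opening"],s["force"],plan([.5767,.2571,.1535],.203+np.pi/2))
```

```text
0.0483336965341376 [-0.31051346  0.10901597 -1.22139706] (array([-68.7, 450.7,   1.2]), np.float64(-2.8))
```

>>> play_rows:
  increments: "-1 8 0 0 0.4;-4 24 0 0 0.4;-8 48 0 0 0.4;-12 78 0 -1 0.4;-17 110 0 -1 0.4;-22 143 0 -1 0.4;-27 176 0 -1 0.4;-32 209 0 -2 0.4;-38 242 0 -2 0.4;-43 275 0 -2 0.4;-48 308 0 -2 0.4;-53 342 0 -3 0.4;-58 373 0 -3 0.4;-62 402 0 -3 0.4;-65 424 0 -3 0.4;-68 441 0 -3 0.4;-69 449 0 -3 0.4;-69 451 0 -3 0.4;-69 451 0 -3 0.4;-69 451 0 -3 0.4"

```text
t: 27.55
tool_pos: [0.5763, 0.2569, 0.1534]
orientation: [0.323, -3.125, 0.0]
force: [-1.1, 0.1, -1.2]
opening: 0.048
gripper_force: 15.0
```

Run:
```python
from h import *
print(plan([.5767,.2571,.061],.203+np.pi/2));cv2.imwrite("pics/w3.png",robot.read_camera("wrist"))
```

```text
(array([-0.4,  0.2, 92.4]), np.float64(0.2))
```

View pics/w3.png

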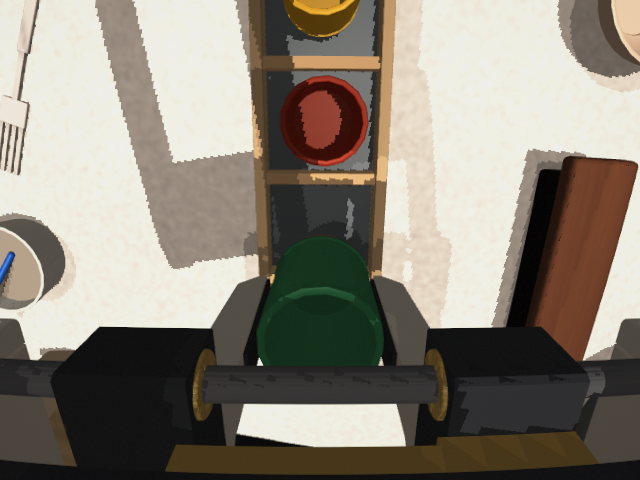

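Green is held upright and centred at column 320, over the third bay. Rust and yellow are centred in theirs. Lowering green.

>>> play_rows:
  increments: "-0.5 0 10 0 0.4;-0.5 0 28 0 0.4;-0.5 0 48 0 0.4;-0.5 0 66 0 0.4;-0.5 0 77 0 0.4;-0.5 0 84 0 0.4;-0.5 0 88 0 0.4;-0.5 0 90 0 0.4;-0.5 0 91 0 0.4;-0.5 0 92 0 0.4;-0.5 0 92.3 0 0.4;-0.5 0 92.3 0 0.4;-0.5 0 92.3 0 0.4"

```text
t: 28.9
tool_pos: [0.5768, 0.258, 0.0614]
orientation: [-0.325, 3.124, 0.0]
force: [0.5, -0.9, -0.9]
opening: 0.0485
gripper_force: 15.0
```

>>> play_rows:
  increments: "0 0 0.5 0 0.4;0 0 1 0 0.4;0 0 1 0 0.4"

```text
t: 29.2
tool_pos: [0.5766, 0.2579, 0.06]
orientation: [0.325, -3.125, 0.0]
force: [-0.5, -0.1, -1.4]
opening: 0.0483
gripper_force: 15.0
```

>>> play_rows:
  increments: "0 0 0.3 0 0.4;0 0 0.6 0 0.4;0 0 0.6 0 0.4"

```text
t: 29.5
tool_pos: [0.5767, 0.2579, 0.0596]
orientation: [-0.325, 3.125, -0.0]
force: [-0.5, 0.2, -0.6]
opening: 0.048
gripper_force: 15.0
```

>>> play_rows:
  increments: "0 0 0.3 0 0.4;0 0 0.6 0 0.4;0 0 0.6 0 0.4"

```text
t: 29.8
tool_pos: [0.577, 0.2581, 0.0595]
orientation: [-0.324, 3.124, 0.0]
force: [-1.1, 0.2, 3.5]
opening: 0.0483
gripper_force: 15.0
```

>>> play_rows:
  increments: "0 0 -0.5 0 0;0 0 -0.5 0 -0.3;0 0 -0.5 0 -0.6;0 0 -0.5 0 -0.9;0 0 -0.5 0 -1;0 0 -0.5 0 -1;0 0 -15 0 -1;0 0 -40 0 -1;0 0 -70 0 -1;0 0 -100 0 -1;0 0 -118 0 -1;0 0 -118 0 -1"

```text
t: 31.0
tool_pos: [0.579, 0.2588, 0.1823]
orientation: [-0.324, 3.117, 0.003]
force: [0.4, 0.5, 0.7]
opening: 0.0933
gripper_force: 0.0
```

Run:
```python
from h import *
s=robot.read_state();print(s["opening"],plan([.655,-.181,.18],.1573+np.pi/2))
```

```text
0.09331364444288522 (array([  16.1, -446. ,    1.7]), np.float64(2.8))
```

>>> play_rows:
  increments: "0 -15 0 0 -1;1 -45 0 0 -1;3 -85 0 0 -1;4 -125 0 1 -1;6 -165 0 1 -1;7 -205 0 1 -1;9 -245 0 1 -1;10 -285 0 2 -1;12 -325 0 2 -1;13 -365 0 2 -1;14 -400 0 3 -1;15 -428 0 3 -1;16 -442 0 3 -1;16 -446 0 3 -1;16 -446 0 3 -1;16 -446 0 3 -1"

```text
t: 32.6
tool_pos: [0.6525, -0.1805, 0.1766]
orientation: [0.244, -3.132, -0.001]
force: [0.4, -0.6, 0.4]
opening: 0.0929
gripper_force: 0.0
```

```bash
python3 look.py blue .655 -.181 .577 .257 green
```

```text
blue 0.56 [278. 202.] [359. 302.]
fit [ 0.6551 -0.1806  0.0607] 0.73
plan to prior (array([-2.2, -1. , 81.5]), np.float64(-0.1))
green [{'centre': [0.5756, 0.2589, 0.0267], 'conf': 0.9}] [ 0.5813  0.2734 -0.0161] 0.5
```

>>> play_rows:
  increments: "-2.3 -0.7 15 0 -1;-2.3 -0.7 40 0 -1;-2.3 -0.7 62 0 -1;-2.3 -0.7 76 0 -1;-2.3 -0.7 81.5 0 -1;-2.3 -0.7 81.5 0 -1;-2.3 -0.7 81.5 0 -0.6;-2.3 -0.7 81.5 0 -0.3;-2.3 -0.7 81.5 0 0;-2.3 -0.7 81.5 0 0.2;-2.3 -0.7 81.5 0 0.4;-2.3 -0.7 81.5 0 0.4;-2.3 -0.7 81.5 0 0.4;-2.3 -0.7 81.5 0 0.4;-2.3 -0.7 81.5 0 0.4"

```text
t: 34.35
tool_pos: [0.6552, -0.1821, 0.0956]
orientation: [-0.243, 3.132, 0.0]
force: [-0.3, 1.1, 1.4]
opening: 0.0498
gripper_force: 15.0
```

>>> play_rows:
  increments: "0 0 -5 0 0.4;0 0 -15 0 0.4;0 0 -28 0 0.4;0 0 -42 0 0.4;0 0 -52 0 0.4;0 0 -58 0 0.4;0 0 -58 0 0.4"

```text
t: 35.05
tool_pos: [0.6559, -0.1825, 0.1553]
orientation: [-0.242, 3.13, -0.002]
force: [1.0, -0.3, -1.8]
opening: 0.0496
gripper_force: 15.0
```

Run:
```python
from h import *
s=robot.read_state();print(s["opening"],s["force"],plan([.655,.2735,.1535],.203+np.pi/2))
```

```text
0.049633837200460794 [ 1.04891209 -0.30267663 -1.834579  ] (array([-69.4, 450.7,   1.4]), np.float64(-2.8))
```

>>> play_rows:
  increments: "-1 8 0 0 0.4;-4 24 0 0 0.4;-8 48 0 0 0.4;-12 78 0 -1 0.4;-17 110 0 -1 0.4;-22 143 0 -1 0.4;-27 176 0 -1 0.4;-32 209 0 -2 0.4;-38 242 0 -2 0.4;-43 275 0 -2 0.4;-48 308 0 -2 0.4;-53 342 0 -3 0.4;-58 373 0 -3 0.4;-62 402 0 -3 0.4;-65 424 0 -3 0.4;-68 441 0 -3 0.4;-69 449 0 -3 0.4;-69.5 451 0 -3 0.4;-69.5 451 0 -3 0.4;-69.5 451 0 -3 0.4"

```text
t: 37.05
tool_pos: [0.6545, 0.273, 0.1534]
orientation: [0.323, -3.125, 0.001]
force: [0.7, -0.0, -1.4]
opening: 0.0496
gripper_force: 15.0
```

Run:
```python
from h import *
print(plan([.655,.2735,.061],.203+np.pi/2))
```

```text
(array([-0.6,  0.4, 92.4]), np.float64(0.2))
```

>>> play_rows:
  increments: "-0.6 0 10 0 0.4;-0.6 0 28 0 0.4;-0.6 0 48 0 0.4;-0.6 0 66 0 0.4;-0.6 0 77 0 0.4;-0.6 0 84 0 0.4;-0.6 0 88 0 0.4;-0.6 0 90 0 0.4;-0.6 0 91 0 0.4;-0.6 0 92 0 0.4;-0.6 0 92.3 0 0.4;-0.6 0 92.3 0 0.4;-0.6 0 92.3 0 0.4"

```text
t: 38.35
tool_pos: [0.655, 0.2743, 0.0614]
orientation: [-0.325, 3.124, 0.0]
force: [-0.4, 0.2, -1.5]
opening: 0.0498
gripper_force: 15.0
```

>>> play_rows:
  increments: "0 0 0.5 0 0.4;0 0 1 0 0.4;0 0 1 0 0.4"

```text
t: 38.65
tool_pos: [0.6548, 0.2742, 0.06]
orientation: [0.325, -3.125, 0.0]
force: [-0.2, 0.7, -1.8]
opening: 0.0495
gripper_force: 15.0
```

>>> play_rows:
  increments: "0 0 0.3 0 0.4;0 0 0.6 0 0.4;0 0 0.6 0 0.4"

```text
t: 38.95
tool_pos: [0.6549, 0.2743, 0.0597]
orientation: [-0.325, 3.125, 0.0]
force: [-1.2, -0.1, -0.9]
opening: 0.0499
gripper_force: 15.0
```

>>> play_rows:
  increments: "0 0 0.3 0 0.4;0 0 0.6 0 0.4;0 0 0.6 0 0.4"

```text
t: 39.25
tool_pos: [0.6552, 0.2744, 0.0595]
orientation: [-0.324, 3.124, 0.0]
force: [-1.3, 0.1, 3.4]
opening: 0.05
gripper_force: 15.0
```

>>> play_rows:
  increments: "0 0 -0.5 0 0;0 0 -0.5 0 -0.3;0 0 -0.5 0 -0.6;0 0 -0.5 0 -0.9;0 0 -0.5 0 -1;0 0 -0.5 0 -1;0 0 -15 0 -1;0 0 -40 0 -1;0 0 -70 0 -1;0 0 -100 0 -1;0 0 -130 0 -1;0 0 -130 0 -1;0 -20 -130 0 -1;0 -60 -130 0 -1;0 -100 -130 0 -1;0 -140 -130 0 -1;0 -180 -130 0 -1;0 -210 -130 0 -1;0 -220 -130 0 -1;0 -220 -130 0 -1"

```text
t: 41.25
tool_pos: [0.6997, 0.0566, 0.1878]
orientation: [0.32, -3.123, 0.0]
force: [0.1, -0.0, -0.1]
opening: 0.0927
gripper_force: 0.0
```

Run:
```python
from h import *
a=robot.read_camera("top")[100:360,60:320];b=robot.read_camera("scene")[160:380,370:590]
cv2.imwrite("pics/fin.png",np.hstack([cv2.resize(a,(400,400)),cv2.resize(b,(400,400))]))
```

```text
(no output)
```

View pics/fin.png

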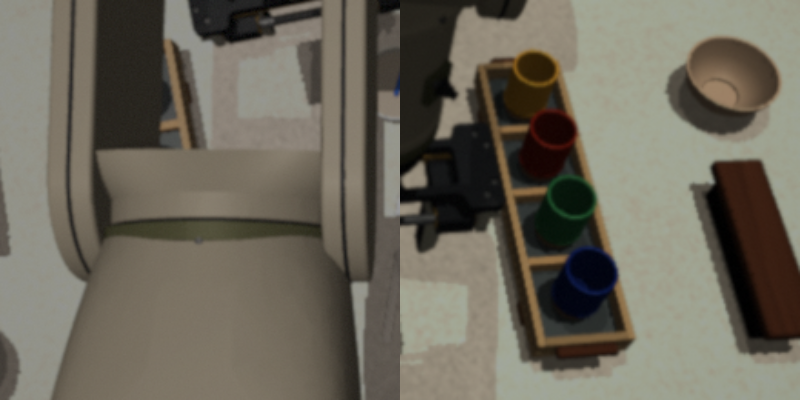

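The scene view (right half) shows all four upright in order: yellow (530,85), rust (550,145), green (567,210) and blue (585,280). The gripper is clear of them.

```bash
python3 -c "
from plant import robot
print(robot.close_job())"
```

```text
the job is handed in; nothing more can be done
None
```

All four tumblers stand upright in the rack in their original order (yellow, rust, green, blue from the nearest bay), and the job was handed in at about 41 s of the 109 s allowed.

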